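# Set and lock a telescopic leg of a sewing machine extension leaf

## Task

The sewing machine's extension leaf lies upside down and one of its two legs is still pushed in. Take that leg by its rubber foot and turn it clockwise (seen from above) until it clicks out of its travel catch, draw it straight up until the whole red length ring has just come clear of the collar rim, and, without letting go of it, swing the leg's orange cam lever clockwise until it is fully closed, by carrying on turning the gripper so that a finger sweeps the lever round. Finish still gripping the leg at its red ring with the lever closed. Leave the things lying about where they are.

Things in the scene. Friction and masses are not known exactly. Their poses are not given: they have to be found in the camera images.
- leaf: pale frosted board 116 x 270 x 10 mm, underside up, fixed, with two aluminium hook plates and a cut-out in its far (+x) edge; origin: centre of its lower face. Two leg units stand on its upper face at (x, y) = (5, +100) and (5, -100) mm in its frame; which is the stowed one varies. The other is already set (foot 24 mm higher, lever closed) and rigid.
- leg_socket: fixed grey upright socket of the stowed leg, flange 62 mm across. Origin: on the leg's axis at the board's upper face, 10 mm above the work surface; z up along the leg. Its x axis points where the lever's paddle points when fully open (lever value 0); its yaw varies.
- collar_rim (a point): centre of the dark collar rim at the top of the socket, 54 mm above the socket's origin; the leg comes out here. The collar is 33 mm across, the orange cam ring below it 39 mm.
- leg: sliding leg: aluminium tube 16 mm thick with a black rubber foot on top, 24 mm thick, 30 mm tall; 0.1 to 0.17 kg, sinks back when let go with the lever open. Origin on the axis, at the socket's origin when stowed; the foot then reaches from 8 to 38 mm above the collar rim. Out of the catch it turns clockwise freely at any height.
- leg_foot (a point): point on the axis at mid-height of the rubber foot, 23 mm above the collar rim when stowed; grip here from above, fingers on two sides.
- red_ring (a point): lower edge of the red ring (3 mm tall) on the leg's tube; hidden in the collar when stowed, level with the collar rim when the leg is at its mark.
- leg_extension (a joint): how far the leg is drawn out (m): 0 stowed, 0.024 with the red ring's lower edge level with the collar rim, 0.045 the end stop. Locked near 0 by the travel catch until the leg is turned.
- leg_twist (a joint): turn of the leg (rad), growing clockwise seen from above: starts at 0 to 0.05 in the travel catch; cannot go below 0. A sprung ball resists with up to about 0.1 N m as far as 0.25 and snaps it on beyond that; clear of the catch and free to rise from 0.45 on; turn it to 0.5 or more.
- cam_lever (a joint): angle of the cam lever about the leg's axis (rad), growing clockwise seen from above: starts at 0 to 0.1; 0 fully open, 0.70 closed against its stop. It stays where it is left; closing takes up to about 0.15 N m, then it passes dead centre at 0.6. Closed, it clamps the leg.
- lever_paddle (a point): middle of the part of the lever that a finger pushes, 31 mm off the leg's axis, 36 mm above the rim: an upright orange plate 6 mm thick, from 20 to 42 mm off the axis, reaching 50 mm above the rim; it turns about the leg's axis. Fingers gripping the foot meet its side when the gripper turns: an 18 mm wide finger does so 0.6 rad counter-clockwise of it.
- grip_line (a point): point 40 mm from the leg's axis at foot height, fixed on the socket 1.3 rad counter-clockwise (from above) of the fully open lever. With one finger on the line from the axis towards it, the gripper has room to turn 0.55 rad clockwise before that finger meets the lever, and closes the lever after about 1.4 rad in all.
- tape_reel: teal tape measure 52 x 84 x 18 mm lying on the board between the legs; leave it alone
- spool_blue: spool of dark blue thread 38 mm across, 45 mm tall, standing beyond the board on the left; leave it alone
- eyelet_jar: glass jar of eyelets with a black cap, 41 mm across, 54 mm tall, standing beyond the board on the right; leave it alone

How it is judged:
By the outcome, as a careful person would: the job done as asked, in the order asked, and still so for the second after the job is handed in, while the arm keeps its last pose, push and grip.
It also fails if it takes over 51 s, if anything falls off the work surface, if the arm or the gripper's body presses on something with over 40 N, if the wrist force passes 120 N, or if a joint passes its speed limit or range.

## Robot

A 7-joint arm with a two-finger parallel gripper is mounted at the origin on a cart in front of the work surface, level with it; the furniture and walls round the work are solid. World frame = base frame: x ahead of the robot, y to its left, z up, the work surface at z = 0. Lengths are in m, angles in degrees, forces in N, time in s.
With the tool pointing down it reaches from about 0.425 to 0.875 m from the base axis. Payload 4.7 kg.
Tool frame: the origin (TCP) lies midway between the tips of the shut fingers; the grasp point (between the pads) lies 19 mm behind it (env.grip_point_offset is the distance from the TCP to the grasp point, in m); z points along the fingers, y is the line along which they close (so a half turn about z gives the same grasp; the last joint's range is limited). The gripper opens to 87 mm and grips with 3 to 60 N. Pads are 19 mm wide; open, the fingers measure 117 mm over their backs; the gripper's body (75 mm by 190 mm) begins 51 mm behind the grasp point.
Start: joints at [-71.385, 18.392, -4.016, 83.108, 1.295, 78.541, -3.26], TCP at [0.199, 0.619, 0.223] pointing down, gripper open.
Joint ranges: [-163.93, 163.93], [-17.29, 119.83], [-79.2, 71.16], [3.27, 140.29], [-89.18, 269.18], [5.43, 117.66], [-154.24, 154.24]. Speed limits (degrees/s): [147.25, 147.25, 180, 180, 180, 180, 180].

## Interface

Orientations are given as [roll, pitch, yaw] about the fixed x, y, z axes, in that order (R = Rz(yaw) Ry(pitch) Rx(roll)).
In Python, from cell import env gives the robot as it stands.
- The arm moves only by the shell command python3 -m jog 'ROWS' [FORCE]. ROWS is JSON, a list of rows, each a list of 7 numbers: the shift along the tool's x, y, z in m, then the turn, a rotation vector about the tool's x, y, z in rad, then the finger opening in m, from 0 to 0.087. A call has 1 to 12 rows; each row shifts and turns the commanded pose from where the row before left it, along the tool's axes as they then stand; what a row does not reach is not made up. A row lasts 1/12 s, in which the tool goes at most 41.7 mm and 7.16 degrees, less where a joint would pass 70% of its speed; a pose out of reach is approached as far as the arm can. A call is refused whole if a number of a shift passes 0.0417 or a number of a turn 0.125, either way. A call with a gripper value outside its range is refused whole. The fingers move at their own pace and stop on an object; FORCE is the grip in N (left out, the last holds). Time passes only in rows, so rows that do not move let the fingers close. It gives the time, the measured TCP pose, the force, the opening and the grip force at its end, in the units of the state.
- env.get_obs(): the state, without advancing time (a new reading comes with each control period).
- env.read_camera(name): name is "side" or "top" or "wrist"; returns the picture (480x640x3 uint8, blue, green, red); there is no depth.
- env.get_calibration(name): a dict with "fov_y" (degrees; the focal length in pixels is half the picture's height over the tangent of half this angle, whatever the lens; pixels are square), "cx", "cy" (the principal point, pixels), "k1" (the pictures are not rectified: a ray, as slopes to the right and down, at radius r is drawn at 1 + k1 r^2 times it, then the intrinsics apply), "pose" (4x4, takes a point from camera to world coordinates). Camera axes: x right, y up, looking along -z (the intrinsics and any distortion apply to the point x, -y, -z); pixel columns grow to the right and rows downward; lengths in m; the calibration is good to about 2 mm. A picture is of the moment at which its call begins: read the wrist's pose just before it. get_calibration takes no time and is no camera call; for the wrist camera it gives the pose at the moment of the call.
- env.sign_off(): hands the job in; it is judged then, once.
The state is a dict: "time_s": time; "qpos": joint angles; "joint_velocities": joint speeds; "effort": joint torques, N m; "tool_pos": TCP position; "tool_rot": TCP orientation; "force": force on the tool from outside, world axes, zero at the start; "wrist_torque": the same for the moment, N m; "grip_width": finger opening in m; "grasp_force": force on a finger pad.
Only numpy, scipy, OpenCV 4.12 (cv2) and the standard library are available. Lean on these libraries where they do the work, as an engineer would, in place of code of your own. Each camera call takes 0.05 s, during which the arm holds its last target. There are 200 camera calls.

## Working session

There is one attempt and no reset: what is moved stays moved. The work goes in short steps, Python scripts to look and compute and a shell command to move; the robot and the scene stay as the last step left them, time stands still between calls to the robot, and variables do not carry over. Pictures are saved under pics/ and viewed, at most 10 in all, crops included, and the job is handed in when it is done.

```bash
mkdir -p pics; ls; python3 - <<'E'
from cell import env
import cv2
for n in ("top","side"):
    im=env.read_camera(n); cv2.imwrite(f"pics/{n}0.png",im)
    c=env.get_calibration(n); print(n,c)
o=env.get_obs(); print(o)
E
```

```text
pics
top {'fov_y': 50.92667672240743, 'cx': 319.1195747252522, 'cy': 240.25961582573913, 'k1': -0.13334069144092744, 'pose': array([[ 0.04095649,  0.97892594, -0.20006644,  0.32316636],
       [-0.99915807,  0.03964755, -0.01054644, -0.04120656],
       [-0.00239204,  0.20032994,  0.97972557,  0.94642804],
       [ 0.        ,  0.        ,  0.        ,  1.        ]])}
side {'fov_y': 48.40123101487383, 'cx': 321.7578608114208, 'cy': 236.83984855922836, 'k1': 0.004165584350348631, 'pose': array([[ 0.94373791,  0.10120279, -0.31482813,  0.20382573],
       [-0.33017472,  0.34170807, -0.87989786, -0.9203391 ],
       [ 0.01853119,  0.93434126,  0.35589747,  0.42883495],
       [ 0.        ,  0.        ,  0.        ,  1.        ]])}
{'time_s': 0.1, 'qpos': array([-71.38571108,  18.43404883,  -4.01748557,  83.16867347,
         1.29516755,  78.54333152,  -3.25822562]), 'joint_velocities': array([ 0.13112488, -0.03251698,  0.06806764, -0.15118542,  0.06741997,
       -0.08914573,  0.04625099]), 'effort': array([ 2.27121012e-05, -4.92567372e+01, -4.05769022e-01, -3.13399494e+01,
       -6.41850941e-02,  3.94193397e-02,  5.60399837e-05]), 'tool_pos': array([0.19864189, 0.61835966, 0.22157317]), 'tool_rot': array([-1.79899201e+02,  5.19577458e-03,  1.62198989e+02]), 'force': array([-0.12196398, -0.03176405, -0.41754881]), 'wrist_torque': array([ 0.05338495, -0.00025343, -0.0198741 ]), 'grasp_force': 0.0, 'grip_width': 0.08690820519222993}
```

View pics/top0.png

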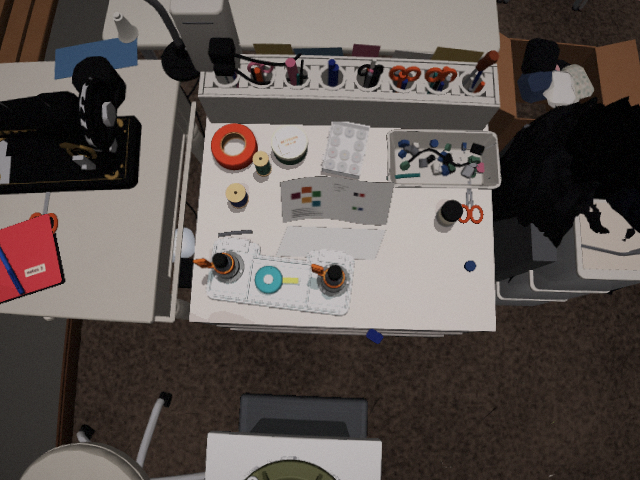

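View pics/side0.png

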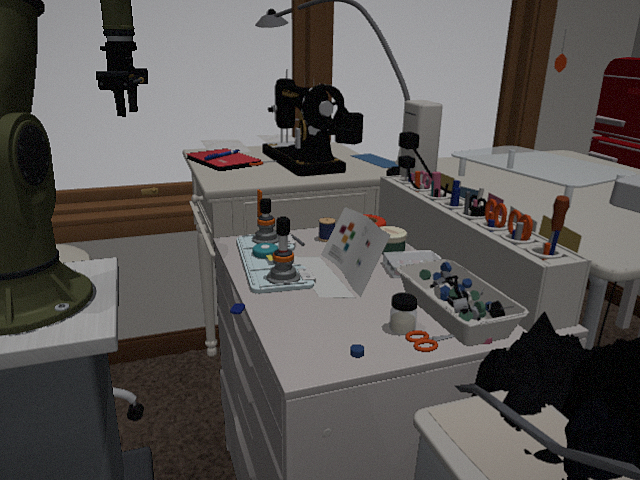

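The top picture shows the leaf with units near (222,265) and (332,278). I'll enlarge both views to tell which one is stowed.

```bash
python3 - <<'E'
import cv2,numpy as np
t=cv2.imread("pics/top0.png"); s=cv2.imread("pics/side0.png")
a=cv2.resize(t[235:325,190:365],(800,411),interpolation=cv2.INTER_CUBIC)
b=cv2.resize(s[180:300,225:345],(600,600),interpolation=cv2.INTER_CUBIC)
cv2.imwrite("pics/a.png",cv2.convertScaleAbs(a,alpha=1.3)); cv2.imwrite("pics/b.png",cv2.convertScaleAbs(b,alpha=1.3,beta=15))
E
```

```text
(no output)
```

View pics/a.png

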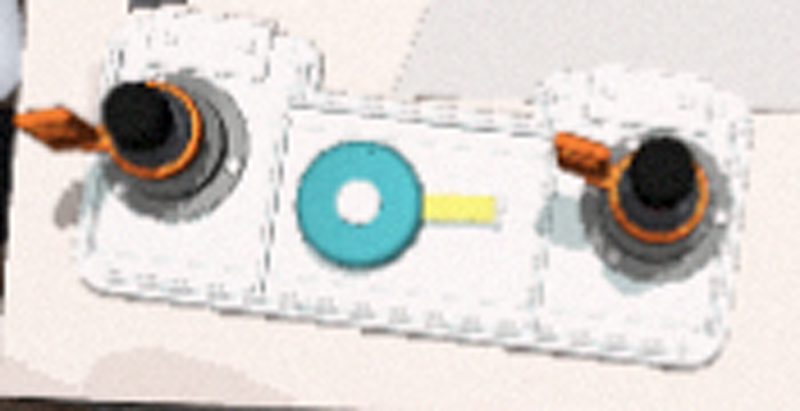

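View pics/b.png

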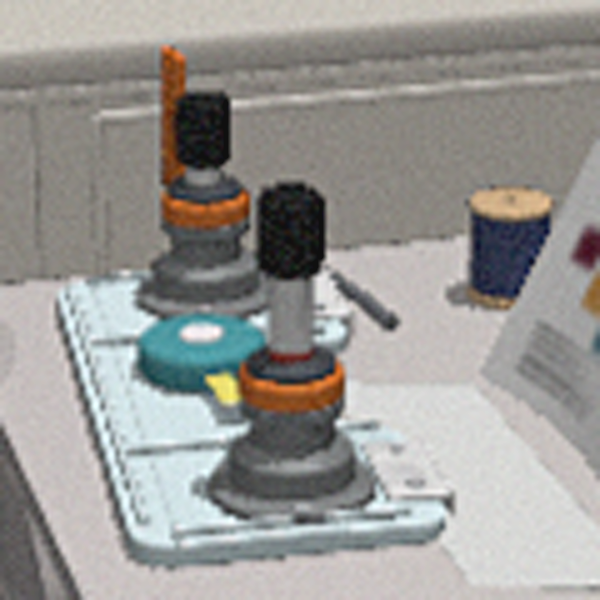

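The stowed unit is the left (+y) one: low foot and no visible tube. In the top crop its foot top is at about (137,105), and the paddle points left. Next I triangulate the axis.

```bash
cat > h.py <<'E'
from cell import env
import numpy as np, cv2
from scipy.spatial.transform import Rotation as R
def KD(c):
    f=240/np.tan(np.radians(c['fov_y'])/2)
    return np.array([[f,0,c['cx']],[0,f,c['cy']],[0,0,1]]),np.array([c['k1'],0,0,0.])
F=np.diag([1,-1,-1.])
def rays(c,px):
    K,D=KD(c); u=cv2.undistortPoints(np.array(px,float).reshape(-1,1,2),K,D)[:,0]
    P=np.array(c['pose']); return P[:3,3],(P[:3,:3]@F@np.c_[u,np.ones(len(u))].T).T
def onz(c,px,z):
    o,d=rays(c,px); z=np.broadcast_to(z,len(d)); return o+d*((z-o[2])/d[:,2])[:,None]
def proj(c,X):
    K,D=KD(c); P=np.array(c['pose']); X=np.atleast_2d(X)
    Y=(X-P[:3,3])@P[:3,:3]@F
    return cv2.projectPoints(Y,np.zeros(3),np.zeros(3),K,D)[0][:,0]
E
python3 - <<'E'
from h import *
t=env.get_calibration('top'); s=env.get_calibration('side')
T=lambda x,y:(190+x*175/800,235+y*90/411)
print(onz(t,[T(137,106),T(663,168)],[.102,.126]))
o1,d1=rays(t,[T(137,106)]);o2,d2=rays(s,[(225+205/5,180+98/5)])
A=np.c_[d1[0],-d2[0]];k=np.linalg.lstsq(A,o2-o1,rcond=None)[0];print(o1+k[0]*d1[0],o2+k[1]*d2[0])
print(onz(t,[T(15,120),T(45,105),T(105,130),T(60,148)],.114))
E
```

```text
[[ 0.45748715  0.13578421  0.102     ]
 [ 0.43898015 -0.06063566  0.126     ]]
[0.45791293 0.13634524 0.09932327] [0.45550135 0.13683148 0.09904158]
[[0.44839898 0.17840464 0.114     ]
 [0.45448474 0.16764531 0.114     ]
 [0.44613551 0.14446017 0.114     ]
 [0.43872114 0.16067018 0.114     ]]
```

```bash
python3 -m jog '[[-0.028,-0.027,-0.002,0,0,0,0.087],[-0.028,-0.027,-0.002,0,0,0,0.087],[-0.028,-0.027,-0.002,0,0,0,0.087],[-0.028,-0.027,-0.002,0,0,0,0.087],[-0.028,-0.027,-0.002,0,0,0,0.087],[-0.028,-0.027,-0.002,0,0,0,0.087],[-0.028,-0.027,-0.002,0,0,0,0.087],[-0.028,-0.027,-0.002,0,0,0,0.087],[-0.028,-0.027,-0.002,0,0,0,0.087],[-0.028,-0.027,-0.002,0,0,0,0.087],[-0.028,-0.027,-0.002,0,0,0,0.087],[-0.028,-0.027,-0.002,0,0,0,0.087]]' 60
python3 -m jog '[[-0.028,-0.027,-0.002,0,0,0,0.087],[-0.028,-0.027,-0.002,0,0,0,0.087],[0,0,0,0,0,0.12,0.087],[0,0,0,0,0,0.12,0.087],[0,0,0,0,0,0.12,0.087],[0,0,0,0,0,0.12,0.087],[0,0,0,0,0,0.12,0.087],[0,0,0,0,0,0.12,0.087],[0,0,0,0,0,0.12,0.087],[0,0,0,0,0,0.12,0.087],[0,0,0,0,0,0.12,0.087],[0,0,0,0,0,0.12,0.087]]'
python3 -m jog '[[0,0,0,0,0,0,0.087],[0,0,0,0,0,0,0.087]]'
python3 - <<'E'
from h import *
o=env.get_obs(); c=env.get_calibration('wrist'); im=env.read_camera('wrist'); cv2.imwrite('pics/w1.png',im)
np.save('w1.npy',c,allow_pickle=True)
print(o['qpos'],o['tool_pos'],o['tool_rot'],o['force']); print(c)
E
```

```text
time_s: 1.1
tool_pos: [0.42, 0.2057, 0.2465]
tool_rot: [180.0, -0.0, 162.2]
force: [0.5, 1.1, -0.6]
grip_width: 0.0869
grasp_force: 0.0
time_s: 2.1
tool_pos: [0.4561, 0.139, 0.2502]
tool_rot: [-180.0, 0.0, 93.1]
force: [-0.3, 0.0, 0.1]
grip_width: 0.0869
grasp_force: 0.0
time_s: 2.27
tool_pos: [0.4562, 0.139, 0.2503]
tool_rot: [-180.0, 0.0, 93.6]
force: [-0.1, 0.2, 1.0]
grip_width: 0.087
grasp_force: 0.0
[-39.63739061  -4.26374652  18.5941247  104.9180622    1.38465599
  79.15838893 -17.72725715] [0.45622462 0.13897079 0.25027669] [-1.79970494e+02  1.08738075e-02  9.36251892e+01] [-0.08697104  0.22761107  1.04066041]
{'fov_y': 62.150530655682196, 'cx': 318.13619438170207, 'cy': 239.49505107246844, 'k1': 0.013456498956387763, 'pose': array([[ 0.99800355, -0.06136753, -0.01493088,  0.450999  ],
       [ 0.06314823,  0.9654571 ,  0.25279418,  0.20781812],
       [-0.00109823, -0.25323235,  0.96740486,  0.41248317],
       [ 0.        ,  0.        ,  0.        ,  1.        ]])}
```

View pics/w1.png

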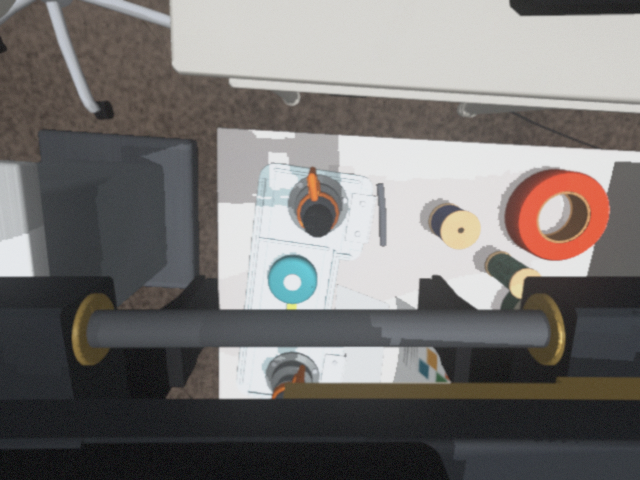

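The wrist view shows the leg's foot at about (318,220), with the paddle up from it at about (313,185). I'll zoom in.

```bash
python3 - <<'E'
import cv2
s=cv2.imread("pics/w1.png")[155:245,265:385]
cv2.imwrite("pics/w1c.png",cv2.convertScaleAbs(cv2.resize(s,(800,600),interpolation=cv2.INTER_CUBIC),alpha=1.3,beta=15))
E
```

```text
(no output)
```

View pics/w1c.png

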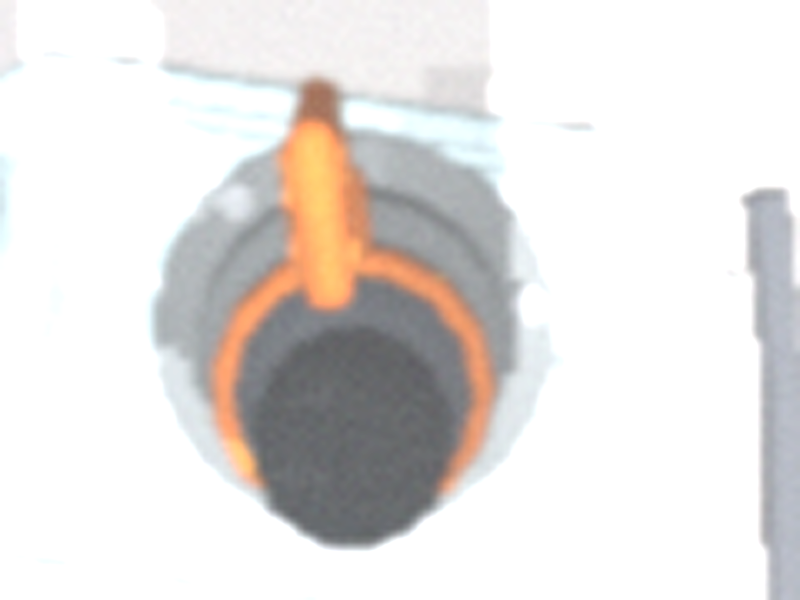

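```bash
python3 - <<'E'
from h import *
c=np.load('w1.npy',allow_pickle=True).item()
T=lambda x,y:(265+x/6.667,155+y/6.667)
p=onz(c,[T(312,125),T(328,300),T(352,447),T(356,375)],[.114,.114,.102,.06]); print(p)
a=p[2,:2]
for q in (p[0]-p[1],p[0]-p[2],p[:2].mean(0)-p[2]): print(np.degrees(np.arctan2(q[1],q[0])),np.hypot(*q[:2]))
# fit consistency: radial distances
E
```

```text
[[0.44772328 0.17987697 0.114     ]
 [0.45069112 0.16039853 0.114     ]
 [0.4546141  0.1410098  0.102     ]
 [0.45501712 0.1418993  0.06      ]]
98.66324234327287 0.019703244860177837
100.05357820833528 0.039473286591293094
100.51587775014032 0.02962552886437506
```

Before gripping I'll turn the tool about its own axis and look again. That cancels the wrist camera's offset error and checks that the turn is reachable.

```bash

python3 -m jog '[[0,0,0,0,0,0.12,0.087],[0,0,0,0,0,0.12,0.087],[0,0,0,0,0,0.12,0.087],[0,0,0,0,0,0.12,0.087],[0,0,0,0,0,0.12,0.087],[0,0,0,0,0,0.12,0.087],[0,0,0,0,0,0.12,0.087],[0,0,0,0,0,0.12,0.087],[0,0,0,0,0,0.12,0.087],[0,0,0,0,0,0.12,0.087],[0,0,0,0,0,0.12,0.087],[0,0,0,0,0,0.12,0.087]]'
python3 -m jog '[[0,0,0,0,0,0,0.087],[0,0,0,0,0,0,0.087]]'
python3 - <<'E'
from h import *
o=env.get_obs(); c=env.get_calibration('wrist'); im=env.read_camera('wrist'); cv2.imwrite('pics/w2.png',im)
np.save('w2.npy',c,allow_pickle=True)
print(o['qpos'],o['tool_pos'],o['tool_rot'])
q=proj(c,[.455,.139,.1]);print(q)
x,y=q[0].astype(int)
x0,y0=x-60,y-45; print(x0,y0)
cv2.imwrite("pics/w2c.png",cv2.convertScaleAbs(cv2.resize(im[y0:y0+90,x0:x0+120],(800,600),interpolation=cv2.INTER_CUBIC),alpha=1.3,beta=15))
E
```

```text
time_s: 3.32
tool_pos: [0.4563, 0.1391, 0.2504]
tool_rot: [180.0, 0.0, 10.8]
force: [-0.6, -0.5, -0.7]
grip_width: 0.0872
grasp_force: 0.0
time_s: 3.48
tool_pos: [0.4564, 0.1391, 0.2505]
tool_rot: [180.0, 0.0, 11.2]
force: [0.3, -0.2, 0.1]
grip_width: 0.0872
grasp_force: 0.0
[-36.56471323  -4.0899912   15.67871102 104.80748655   1.12341204
  79.1406929  -99.92199616] [0.45635565 0.13905477 0.25047867] [1.79999789e+02 7.91803578e-03 1.12138048e+01]
[[318.25988555 224.17304764]]
258 179
```

View pics/w2c.png

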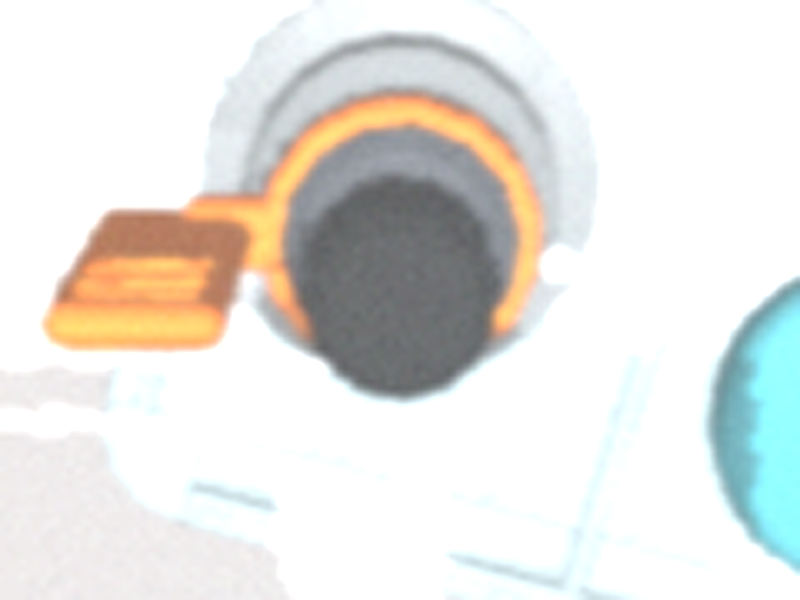

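```bash
python3 - <<'E'
from h import *
c1=np.load('w1.npy',allow_pickle=True).item();c2=np.load('w2.npy',allow_pickle=True).item()
T1=lambda x,y:(265+x/6.667,155+y/6.667);T2=lambda x,y:(258+x/6.667,179+y/6.667)
a=onz(c1,[T1(353,446),T1(312,125),T1(328,300)],[.102,.114,.114])[:,:2]
b=onz(c2,[T2(401,297),T2(48,327),T2(225,327)],[.102,.114,.114])[:,:2]
print(a,b)
rot=lambda d:R.from_euler('z',d,degrees=True).as_matrix()[:2,:2]
# p_i = p + R_i e ; e in tool frame
M=np.block([[np.eye(2),rot(93.6)],[np.eye(2),rot(11.2)]])
for k in range(3):
    s=np.linalg.solve(M,np.r_[a[k],b[k]]);print(s)
    if k==0:p=s[:2]
    else: d=s[:2]-p;print(np.degrees(np.arctan2(d[1],d[0])),np.hypot(*d))
E
```

```text
[[0.45472566 0.14113925]
 [0.44772328 0.17987697]
 [0.45069112 0.16039853]] [[0.45592218 0.13927173]
 [0.44711353 0.17905961]
 [0.45109647 0.1590138 ]]
[ 0.4542573   0.1395221   0.00158455 -0.00056898]
[ 4.46951573e-01  1.79816549e-01  1.18502856e-05 -7.73980710e-04]
100.27657872862422 0.04095138649277749
[ 0.45010291  0.15947465  0.00088512 -0.00064505]
101.76170611081987 0.020380461865100542
```

```bash

python3 -m jog '[[0,0,0,0,0,-0.125,0.087],[0,0,0,0,0,-0.125,0.087],[0,0,0,0,0,-0.125,0.087],[0,0,0,0,0,-0.125,0.087],[0,0,0,0,0,-0.125,0.087],[0,0,0,0,0,-0.125,0.087],[0,0,0,0,0,-0.125,0.087],[0,0,0,0,0,-0.125,0.087],[0,0,0,0,0,-0.125,0.087],[0,0,0,0,0,-0.125,0.087],[0,0,0,0,0,-0.125,0.087],[0.0005,-0.0018,0,0,0,0,0.087]]'
python3 -m jog '[[0,0,0.02,0,0,0,0.087],[0,0,0.02,0,0,0,0.087],[0,0,0.02,0,0,0,0.087],[0,0,0.02,0,0,0,0.087],[0,0,0.02,0,0,0,0.06],[0,0,0.02,0,0,0,0.06],[0,0,0.02,0,0,0,0.06],[0,0,0.02,0,0,0,0.06],[0,0,0.021,0,0,0,0.06],[0,0,0,0,0,0,0.06],[0,0,0,0,0,0,0.06]]'
python3 -c "
from cell import env
o=env.get_obs();print(o['qpos'],o['wrist_torque'])"
```

```text
time_s: 4.53
tool_pos: [0.4547, 0.1395, 0.2505]
tool_rot: [180.0, 0.0, 90.1]
force: [0.1, 0.4, -0.2]
grip_width: 0.0875
grasp_force: 0.0
time_s: 5.45
tool_pos: [0.4538, 0.1393, 0.069]
tool_rot: [-179.9, 0.1, 89.7]
force: [-0.1, 0.1, -0.5]
grip_width: 0.0613
grasp_force: 0.0
[-38.67038166   5.05024687  19.21196817 118.06614247  -1.94771275
  57.3194069  -18.80556303] [-0.10953247  0.01362664  0.02233806]
```

Now I close on the foot gently and watch the side force.

```bash

python3 -m jog '[[0,0,0,0,0,0,0.035],[0,0,0,0,0,0,0.02],[0,0,0,0,0,0,0.015],[0,0,0,0,0,0,0.01],[0,0,0,0,0,0,0.01],[0,0,0,0,0,0,0.01],[0,0,0,0,0,0,0.01],[0,0,0,0,0,0,0.01]]' 10
python3 -c "
from h import *
o=env.get_obs();print(o['qpos'],o['wrist_torque'])
c=env.get_calibration('wrist');im=env.read_camera('wrist');cv2.imwrite('pics/w3.png',im)"
```

```text
time_s: 6.12
tool_pos: [0.4555, 0.1397, 0.0699]
tool_rot: [179.9, -0.0, 89.7]
force: [2.1, -0.2, -0.3]
grip_width: 0.0235
grasp_force: 10.0
[-38.66113837   5.00099011  19.23421915 117.99660352  -1.94501822
  57.18294272 -18.738251  ] [-0.11983812 -0.42607859 -0.01428018]
```

View pics/w3.png

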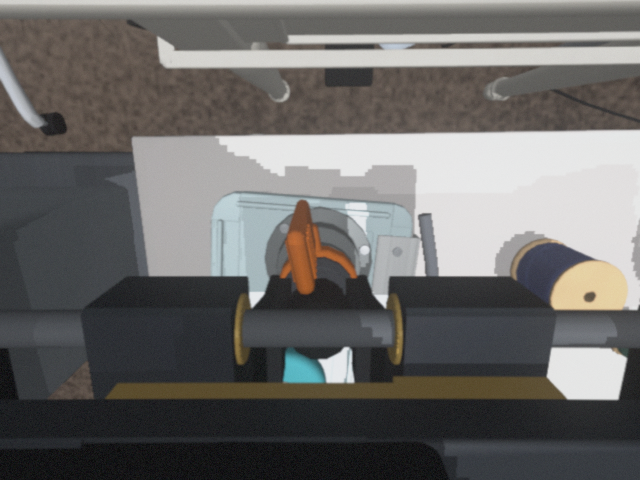

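The wrist view shows both fingers on the foot, with the paddle clear between them. Next I shift the 1 mm the force suggests, firm up the grip and turn about 0.6 rad.

```bash

python3 -m jog '[[0,0.001,0,0,0,0,0.01],[0,0,0,0,0,0,0.01],[0,0,0,0,0,0,0.01],[0,0,0,0,0,0,0.01]]' 45
python3 -m jog '[[0,0,0,0,0,0.04,0.01],[0,0,0,0,0,0.04,0.01],[0,0,0,0,0,0.04,0.01],[0,0,0,0,0,0.04,0.01],[0,0,0,0,0,0.04,0.01],[0,0,0,0,0,0.04,0.01]]'
python3 -c "
from cell import env
o=env.get_obs();print(o['wrist_torque'],o['tool_rot'])"
python3 -m jog '[[0,0,0,0,0,0.04,0.01],[0,0,0,0,0,0.04,0.01],[0,0,0,0,0,0.04,0.01],[0,0,0,0,0,0.04,0.01],[0,0,0,0,0,0.04,0.01],[0,0,0,0,0,0.04,0.01],[0,0,0,0,0,0.04,0.01],[0,0,0,0,0,0.04,0.01],[0,0,0,0,0,0.03,0.01],[0,0,0,0,0,0,0.01],[0,0,0,0,0,0,0.01]]'
python3 -c "
from cell import env
o=env.get_obs();print(o['wrist_torque'],o['tool_rot'])"
```

```text
time_s: 6.5
tool_pos: [0.4556, 0.1397, 0.0698]
tool_rot: [-180.0, -0.0, 89.7]
force: [-0.9, -0.4, 5.1]
grip_width: 0.0229
grasp_force: 45.0
time_s: 7.0
tool_pos: [0.4557, 0.1397, 0.0699]
tool_rot: [180.0, -0.0, 75.9]
force: [-1.2, -0.1, 4.8]
grip_width: 0.0229
grasp_force: 45.0
[-0.12025126  0.27597506  0.07899886] [ 1.79998757e+02 -7.71280090e-03  7.58633872e+01]
time_s: 7.92
tool_pos: [0.4558, 0.1396, 0.0699]
tool_rot: [180.0, -0.0, 56.0]
force: [-0.4, -1.4, 5.5]
grip_width: 0.0226
grasp_force: 45.0
[-0.21628388  0.27901652 -0.02917825] [ 1.79993825e+02 -1.99029882e-02  5.59606612e+01]
```

The torque rose to about 0.08 N m and then dropped, so the catch clicked out. Now I draw the leg up.

```bash

python3 -m jog '[[0,0,-0.003,0,0,0,0.01],[0,0,-0.003,0,0,0,0.01],[0,0,-0.003,0,0,0,0.01],[0,0,-0.003,0,0,0,0.01],[0,0,-0.003,0,0,0,0.01],[0,0,-0.003,0,0,0,0.01],[0,0,-0.003,0,0,0,0.01],[0,0,-0.0025,0,0,0,0.01],[0,0,-0.001,0,0,0,0.01],[0,0,0,0,0,0,0.01],[0,0,0,0,0,0,0.01],[0,0,0,0,0,0,0.01]]'
python3 - <<'E'
from h import *
o=env.get_obs();print(o['tool_pos'],o['wrist_torque'],o['tool_rot'])
im=env.read_camera('side');cv2.imwrite('pics/s2.png',im);c=env.get_calibration('side')
print(proj(c,[[.4556,.1397,.064],[.4556,.1397,.088]]))
b=cv2.resize(im[175:250,235:310],(600,600),interpolation=cv2.INTER_CUBIC)
cv2.imwrite("pics/s2c.png",cv2.convertScaleAbs(b,alpha=1.5,beta=20))
E
```

```text
time_s: 8.92
tool_pos: [0.4557, 0.1396, 0.0941]
tool_rot: [180.0, -0.0, 55.9]
force: [1.5, 0.4, -1.3]
grip_width: 0.0231
grasp_force: 45.0
[0.45570909 0.13962081 0.09409945] [ 0.01894125 -0.34945768 -0.02123056] [ 1.79994542e+02 -1.21460432e-02  5.59098057e+01]
[[266.03136032 214.94032924]
 [265.82043403 204.20813845]]
```

View pics/s2c.png

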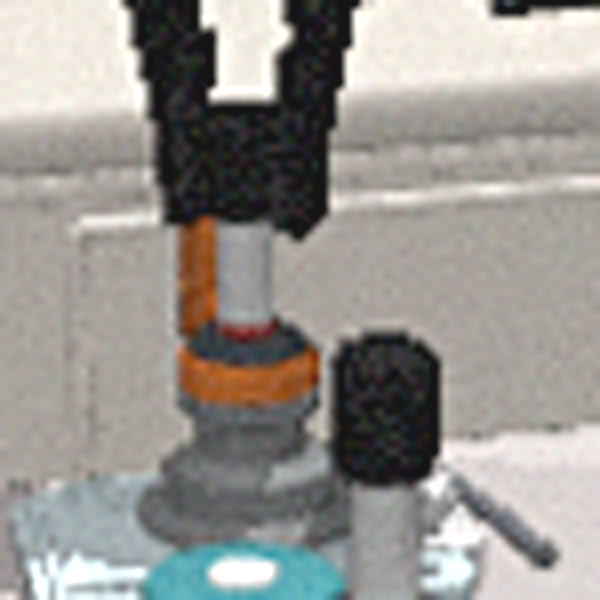

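The red ring is now showing just at the rim, at about (247,328) in the crop. I'll lift another 0.5 mm for margin and then carry on turning.

```bash

python3 -m jog '[[0,0,-0.0005,0,0,0,0.01],[0,0,0,0,0,0.05,0.01],[0,0,0,0,0,0.05,0.01],[0,0,0,0,0,0.05,0.01],[0,0,0,0,0,0.05,0.01],[0,0,0,0,0,0.05,0.01],[0,0,0,0,0,0.05,0.01],[0,0,0,0,0,0.05,0.01],[0,0,0,0,0,0.05,0.01],[0,0,0,0,0,0.05,0.01],[0,0,0,0,0,0.05,0.01],[0,0,0,0,0,0.0,0.01]]'
python3 -c "
from cell import env
o=env.get_obs();print(o['wrist_torque'],o['tool_rot'],o['tool_pos'])"
python3 -m jog '[[0,0,0,0,0,0.04,0.01],[0,0,0,0,0,0.04,0.01],[0,0,0,0,0,0.04,0.01],[0,0,0,0,0,0.04,0.01],[0,0,0,0,0,0,0.01]]'
python3 -c "
from cell import env
o=env.get_obs();print(o['wrist_torque'],o['tool_rot'],o['tool_pos'])"
```

```text
time_s: 9.97
tool_pos: [0.4558, 0.1395, 0.0945]
tool_rot: [180.0, -0.0, 27.2]
force: [3.0, -0.1, -1.2]
grip_width: 0.0226
grasp_force: 45.3
[ 0.00295967 -0.42583509  0.00609851] [ 1.79987696e+02 -9.01994593e-03  2.71905974e+01] [0.4557701  0.13950235 0.09453129]
time_s: 10.38
tool_pos: [0.4558, 0.1395, 0.0945]
tool_rot: [180.0, -0.0, 18.1]
force: [2.9, -0.9, -2.3]
grip_width: 0.0227
grasp_force: 45.1
[-0.07772343 -0.44637683 -0.01202356] [ 1.79986479e+02 -1.30055187e-02  1.81095904e+01] [0.45578056 0.13945587 0.09451889]
```

```bash

for i in 1 2 3; do python3 -m jog '[[0,0,0,0,0,0.03,0.01],[0,0,0,0,0,0.03,0.01],[0,0,0,0,0,0,0.01]]' | tail -3 | head -1
python3 -c "
from cell import env
o=env.get_obs();print(o['wrist_torque'],o['tool_rot'][2],o['tool_pos'],o['effort'][6])"; done
python3 - <<'E'
from h import *
im=env.read_camera('wrist');cv2.imwrite('pics/w4.png',im)
cv2.imwrite("pics/w4c.png",cv2.convertScaleAbs(cv2.resize(im[180:360,200:440],(800,600)),alpha=1.6,beta=20))
E
```

```text
force: [3.4, -0.1, -0.7]
[-0.11112908 -0.39259503  0.14790336] 14.744993425383193 [0.45565903 0.13950079 0.09453273] -0.4368211515247822
force: [1.2, -0.5, -1.7]
[-0.08217214 -0.23267583  0.3289214 ] 11.347937160877676 [0.4554949  0.13955878 0.09455149] -0.6286734715104103
force: [0.5, 0.1, 0.1]
[-0.0585008   0.00079181  0.53199215] 7.946463841222412 [0.4552994  0.13965066 0.09452639] -0.8439996466040611
```

View pics/w4c.png

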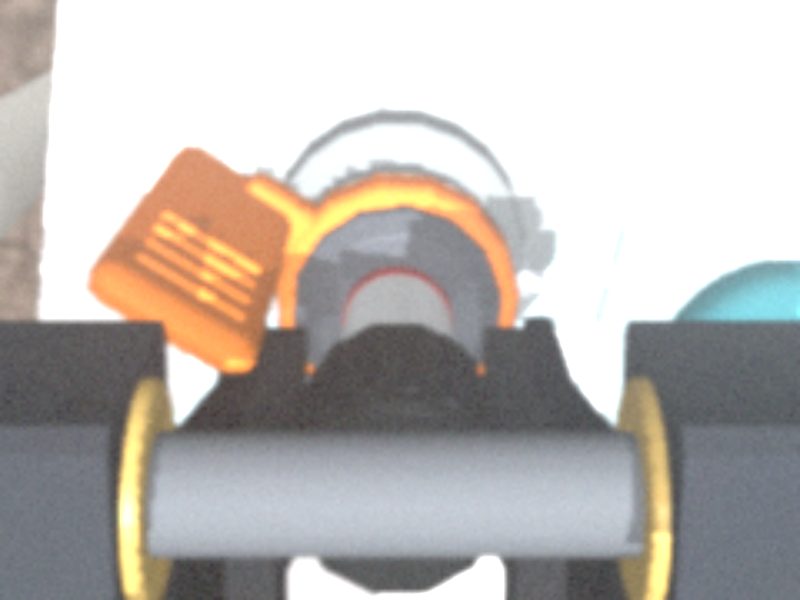

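The wrist view shows the paddle pressed by the finger, and torque is climbing as it would against a stop. I'll check the lever angle from this picture: paddle top edge from about (105,282) to (240,362) in the crop.

```bash
python3 - <<'E'
from h import *
c=env.get_calibration('wrist')
T=lambda x,y:(200+x*.3,180+y*.3)
p=onz(c,[T(100,278),T(240,360)],.114)[:,:2]; d=p[0]-p[1]
print(p,np.degrees(np.arctan2(d[1],d[0])),np.hypot(*d))
for q in p:
    d=q-[.4548,.1395]; print(np.degrees(np.arctan2(d[1],d[0])),np.hypot(*d))
# overlay predicted paddle top outline for angles
for a in (60,63,66,69):
    u=np.array([np.cos(np.radians(a)),np.sin(np.radians(a))]); 
    X=[np.r_[np.array([.4548,.1395])+r*u,.114] for r in (.042,.020)]
    print(a,((proj(c,X)-[200,180])/.3).round(0).tolist())
E
```

```text
[[0.47194999 0.17543069]
 [0.46430291 0.15869102]] 65.44797108127568 0.018403654374073677
64.48450987657792 0.039813777084645265
63.656537839655854 0.021414960558337057
60 [[99.0, 245.0], [257.0, 358.0]]
63 [[88.0, 260.0], [251.0, 365.0]]
66 [[78.0, 276.0], [247.0, 372.0]]
69 [[70.0, 292.0], [242.0, 379.0]]
```

```bash
cat > b.py <<'E'
from h import *
def bear(im,c):
    h=cv2.cvtColor(im,cv2.COLOR_BGR2HSV); m=cv2.inRange(h,(3,140,60),(20,255,255)); m[:180]=0;m[300:]=0;m[:,:200]=0;m[:,440:]=0
    ys,xs=np.nonzero(m); k=np.argsort(xs)[:12]
    p=onz(c,[(xs[k].mean(),ys[k].mean())],.114)[0,:2]-[.4548,.1395]
    return np.degrees(np.arctan2(p[1],p[0])),np.hypot(*p)
E
python3 -c "
from b import *
print(bear(cv2.imread('pics/w4.png'),env.get_calibration('wrist')))"
python3 -m jog '[[0,0,0,0,0,0.03,0.01],[0,0,0,0,0,0.03,0.01],[0,0,0,0,0,0,0.01],[0,0,0,0,0,0,0.01]]' 
python3 -c "
from b import *
o=env.get_obs();print(o['wrist_torque'],o['tool_rot'][2],o['tool_pos'],o['effort'][6])
c=env.get_calibration('wrist');im=env.read_camera('wrist');cv2.imwrite('pics/w5.png',im)
print(bear(im,c))"
```

```text
(np.float64(65.54101623857098), np.float64(0.040149920812495604))
time_s: 11.52
tool_pos: [0.4551, 0.1397, 0.0945]
tool_rot: [180.0, 0.1, 4.5]
force: [-1.1, 0.6, 0.7]
grip_width: 0.023
grasp_force: 52.8
[-0.07788304  0.36056878  0.70239326] 4.535789273819564 [0.45511949 0.13970896 0.09453902] -0.8104472234845161
(np.float64(64.84801962150355), np.float64(0.0403508740364908))
```

Turning the tool another 3.4° moved the paddle only 0.7° while torque rose, so the lever is at its stop. The leg height is unchanged, so I'm handing it in.

```bash
python3 -c "
from cell import env
print(env.sign_off())"
```

```text
the job is handed in; nothing more can be done
None
```

Job handed in at about 11.6 s: the leg clicked out of its catch and was drawn up about 24.6 mm to its red ring, the cam lever is closed against its stop, and the leg is still gripped by its foot. No verdict was returned; the closure rests on the lever holding at about 64° while torque rose to 0.7 N m.

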